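# Set the roll gap of a bench seed crusher with a feeler blade

## Robot

A 6-joint arm with a two-finger parallel gripper is mounted at the origin on the work surface. World frame = base frame: x ahead of the robot, y to its left, z up, the work surface at z = 0. Lengths are in m, angles in rad, forces in N, time in s.
With the tool pointing down it reaches from about 0.325 to 0.775 m from the base axis. Payload 9.3 kg.
Tool frame: the origin (TCP) lies on the centre line of the jaws, within the pads' length; the fingertips stand env.finger_overhang ahead of it and the grasp point (between the pads) lies 3 mm ahead of it (env.finger_overhang is the distance from the TCP to the fingertips, in m); y points along the fingers, z is the direction in which the jaws open and shut, and the axes are right-handed (so a half turn about y gives the same grasp; the last joint's range is limited). The gripper opens to 85 mm and grips with 20 to 120 N. Pads are 22 mm wide; open, the fingers measure 114 mm over their backs; the gripper's body (76 mm by 85 mm) begins 54 mm behind the grasp point. The pads swing forward as they close: fully open they stand 13 mm farther back than shut.
Start: joints at [-1.442, 0.259, 0.021, 1.334, 0, 1.418], TCP at [0.153, -0.528, 0.253] pointing down, gripper open.
Joint ranges: [-3.04, 3.04], [-0.91, 1.82], [-1.04, 1.36], [-1.92, 1.95], [-1.52, 1.45], [-3.14, 3.14]. Speed limits (rad/s): [2.22, 2.22, 2.79, 3.14, 3.14, 3.14].

## Interface

Orientations are given as a unit quaternion [x, y, z, w].
In Python, from rig import env gives the robot as it stands.
- The arm moves only by the tool send_rows, never from a script. Its argument "motion" is a list of rows, each a list of 3 entries, a list of its own where there are three numbers: the shift along the tool's x, y, z in cm, then the turn, a rotation vector about the tool's x, y, z in degrees, then the gripper's target within -1 to 1 (fully open at 1, half-way at 0, shut at -1). A call has 1 to 8 rows; each row is the pose to reach, as a shift and turn from the pose commanded when the call began, along the tool's axes at that moment; what a row does not reach only later rows make up. A row lasts 1/8 s, in which the tool goes at most 62.5 mm and 10.7 degrees, less where a joint would pass 70% of its speed; a pose out of reach is approached as far as the arm can. A call with a gripper value outside its range is refused whole. The fingers move at their own pace and stop on an object; "grip_force" is the grip in N (left out, the last holds). Time passes only in rows, so rows that repeat a pose let the fingers close. It gives the time, the measured TCP pose, the force and the opening at its end, in the units of the state.
- env.get_obs(): the state, without advancing time (a new reading comes with each control period).
- env.get_image(name): name is "scene" or "top" or "wrist"; returns the picture (384x512x3 uint8, red, green, blue); there is no depth.
- env.camera_info(name): a dict with "intrinsics" (3x3 intrinsics, pixels), "origin" and "orientation" of the camera in the world. Camera axes: x right, y down, z forward; pixel columns grow to the right and rows downward; lengths in m; the calibration is good to about 2 mm. A picture is of the moment at which its call begins: read the wrist's pose just before it. camera_info takes no time and is no camera call; for the wrist camera it gives the pose at the moment of the call.
- env.sign_off(): hands the job in, once; it reports no verdict.
The state is a dict: "clock": time; "joint_pos": joint angles; "joint_vel": joint speeds; "effort": joint torques, N m; "eef_pos": TCP position; "ee_rot": TCP orientation; "wrist_force": force on the tool from outside, world axes, zero at the start; "moment": the same for the moment, N m; "gripper_width": finger opening in m.
Only numpy, scipy, OpenCV 4.12 (cv2) and the standard library are available. Lean on these libraries where they do the work, as an engineer would, in place of code of your own. Each camera call takes 0.05 s, during which the arm holds its last target. There are 200 camera calls.

## Task

Set the gap of the roller crusher to the middle one of the three feeler blades: slide that blade down between the two rolls until its T-handle rests on both side frames, close the lever until the rolls just nip the blade, then draw it slowly straight up and feel a light drag. If it comes loose, push it down again and close a little more. Leave the lever at that setting, hang the blade back in its own place in the stand, and leave the other two blades and the loose things around undisturbed.

Things in the scene. Friction and masses are not known exactly. Their poses are not given: they have to be found in the camera images.
- mill: Bench roller crusher, bolted down, hopper off, rolls open from above: grey base, two upright side frames, two fluted steel rolls lying along its y, side by side in x. Origin: middle of its underside, z up. Frames and base 190 mm long in x, a low drive motor behind them reaches x +174 mm; y -61 to +107 mm with the grey belt guard on the +y side (154 mm high); gap lever on the -y side. Fixed roll's axis at x +37, z 122 mm; the moving roll is on the -x side.
- frames (a point): Middle between the two aluminium side frames at the height of their flat tops: mill x = y = 0, z = 170 mm. Each frame is 190 mm long in x; inner faces at mill y +-47 mm, outer faces at y +-61 mm. The roll tops are 16 mm below this point. Below the rolls it is free down to mill z = 55 mm.
- nip (a point): Point on the fixed roll's face nearest the moving roll, half way along the roll: mill x = +5 mm, y = 0, z = 122 mm (fixed to the mill, does not move). The gap opens from this point towards the mill's -x; its narrowest place is at this height.
- roll: The moving roll, 64 mm diameter, 90 mm long, on an eccentric shaft turned by the lever; it spins only stiffly (about 0.15 N m), so a nipped blade slides out with about 6 N of drag beside its weight. Origin at its centre.
- lever (a joint): Angle of the gap lever, rad, about an axis along mill y at mill x -37, z 107 mm. 0 = upright; positive leans to mill +x and closes the gap: gap = 10 mm - 15 mm x sin(angle), so 0.2 gives 7 mm. Range -0.4 to 0.6. Stiff (0.3 N m): stays where left; about 2 N at the handle moves it, each N more presses the rolls together with about 10 N.
- lever_grip (a point): Point in the lever's round black upright handle (22 mm diameter, 56 mm long), 145 mm from the lever's axis along the lever, 23 mm below the handle's top end; at mill y = -90 mm. About 250 mm above the bench when upright.
- gauge_mid: The middle of three T-shaped feeler blades: grey crossbar 15 mm thick (x), 118 mm long (y), 28 mm high; under it a steel blade 7 mm thick (x), 32 mm wide (y), 95 mm long, its last 8 mm narrowed. About 0.24 kg. Origin: centre of the crossbar's underside; z up. Starts hanging by the crossbar's ends in a notch of the stand; in the crusher the crossbar spans both side frames.
- gauge_mid_tip (a point): Lower end of the middle blade, 95 mm below its body origin.
- gauge_thin: The thin feeler blade: crossbar 10 mm thick, 118 mm long, 28 mm high; blade 4 mm thick, 24 mm wide, 95 mm long. Axes and origin as for the middle one. Leave it in the stand.
- gauge_thick: The thick feeler blade: crossbar 20 mm thick, 118 mm long, 28 mm high; blade 10 mm thick, 40 mm wide, 95 mm long. Axes and origin as for the middle one. Leave it in the stand.
- rack: Aluminium stand, fixed, 226 (x) by 124 mm (y): two rails along x, 14 mm wide, centred at y +-53 mm, tops at z 112 mm; 8 mm high lugs on them leave three notches 26 mm wide at x -66, 0 and +66 mm. A crossbar rests across the rails, its underside at z 112 mm. Which blade hangs in which notch varies. Origin: middle of the underside.
- hopper: Bystander: the crusher's sheet-steel hopper, a round funnel 148 mm wide at the rim, 95 mm high, standing loose. Origin at its underside.
- dish: Bystander: small aluminium weighing dish, 68 mm diameter, 22 mm high, loose. Origin at its underside.
- jar: Bystander: closed amber jar, 64 mm diameter, 85 mm high, loose. Origin at its underside.
Mind the look-alikes: they are no part of the job. What is shaped like the gauge_mid but green is not meant.

How it is judged:
On the way, in this order (a step that is already met when the one before it is completed fails the run):
1. the middle blade is down between the rolls, its crossbar resting on both side frames (within 8 mm of their tops, upright within 0.12 rad) (x of gauge_mid in the frame of mill between -0.022 and 0.012 m and y of gauge_mid in the frame of mill between -0.016 and 0.016 m and z of gauge_mid in the frame of mill between 0.162 and 0.178 m and angle between gauge_mid's own z axis and vertical below 0.12 rad), for 0.2 s.
2. with the blade still down in the gap, the lever is closed until the rolls nip it (more than 2 N from the moving roll, gap 6 to 8 mm) (all of step 1 and value of joint lever between 0.13 and 0.275 rad and contact force between gauge_mid and roll above 2 N), for 0.2 s.
3. the blade is drawn straight up, 12 to 45 mm, dragging between the rolls (1 to 30 N from the moving roll), the lever at its setting (x of gauge_mid in the frame of mill between -0.022 and 0.012 m and y of gauge_mid in the frame of mill between -0.016 and 0.016 m and z of gauge_mid in the frame of mill between 0.182 and 0.215 m and angle between gauge_mid's own z axis and vertical below 0.15 rad and value of joint lever between 0.13 and 0.275 rad and contact force between gauge_mid and roll between 1 and 30 N), for 0.1 s.
At the end, for the whole second after the job is handed in: The lever stands at the setting found with the blade (0.13 to 0.275 rad, a gap of 6 to 8 mm), the middle blade hangs upright and still in its own notch within 15 mm of where it started, and the thin and thick blades hang where they were (within 10 mm) (value of joint lever between 0.13 and 0.275 rad and distance of gauge_mid from where it was at the start of the episode below 0.015 m and angle between gauge_mid's own z axis and vertical below 0.06 rad and linear speed of gauge_mid below 0.02 m/s and distance of each of gauge_thin, gauge_thick from where it was at the start of the episode below 0.01 m); the robot touches nothing.
It fails at once if the thin or the thick blade is moved more than 20 mm (distance of any of gauge_thin, gauge_thick from where it was at the start of the episode above 0.02 m).
It fails at once if the hopper, the dish or the jar is moved more than 30 mm (distance of any of hopper, dish, jar from where it was at the start of the episode above 0.03 m).
It also fails if it takes over 67 s, if anything falls off the work surface, if the arm or the gripper's body presses on something with over 40 N, if the wrist force passes 120 N, or if a joint passes its speed limit or range.

## Working session

There is one attempt and no reset: what is moved stays moved. The work goes in short steps, Python scripts to look and compute and a tool call to move; the robot and the scene stay as the last step left them, time stands still between calls to the robot, and variables do not carry over. Pictures are saved under pics/ and viewed, about 8 in all and at most 12, crops included, and the job is handed in when it is done.

Besides the shell and the picture viewer there is one more tool, called by a JSON object that holds its "api" and its "payload". send_rows: Moves the arm, as the interface text tells. Its arguments: {"type":"object","properties":{"motion":{"type":"array"},"grip_force":{"type":"number"}},"required":["motion"]}

```bash
mkdir -p pics; cat > h.py <<'E'
import numpy as np, cv2
from scipy.spatial.transform import Rotation as R
from rig import env
def cam(n):
    c=env.camera_info(n); K=np.array(c["intrinsics"]); o=np.array(c["origin"]); q=np.array(c["orientation"])
    M=R.from_quat(q).as_matrix() if q.size==4 else q.reshape(3,3)
    return K,o,M
def ray(c,p):
    K,o,M=c; d=M@np.linalg.solve(K,[p[0],p[1],1.]); return o,d/np.linalg.norm(d)
def onz(c,p,z):
    o,d=ray(c,p); return o+d*(z-o[2])/d[2]
def tri(rs):
    A=np.zeros((3,3));b=np.zeros(3)
    for o,d in rs:
        P=np.eye(3)-np.outer(d,d);A+=P;b+=P@o
    x=np.linalg.solve(A,b); return x,[np.linalg.norm((np.eye(3)-np.outer(d,d))@(x-o)) for o,d in rs]
def proj(c,X):
    K,o,M=c; v=K@(M.T@(np.array(X)-o)); return v[:2]/v[2]
def save(n,f):
    c=cam(n); im=env.get_image(n)[:,:,::-1].copy(); cv2.imwrite(f,im); return c,im
E
python3 - <<'E'
from h import *
np.set_printoptions(precision=4,suppress=True)
for n in("scene","top","wrist"):
    c,im=save(n,f"pics/{n}0.png"); print(n,env.camera_info(n))
print(env.get_obs(),env.finger_overhang)
a=cv2.imread("pics/scene0.png");b=cv2.imread("pics/top0.png")
E
```

```text
scene {'intrinsics': array([[437.9743,   0.    , 252.8742],
       [  0.    , 437.9743, 190.2714],
       [  0.    ,   0.    ,   1.    ]]), 'origin': array([ 1.6812, -0.1164,  0.976 ]), 'orientation': array([ 0.649 ,  0.6001, -0.3085, -0.3514])}
top {'intrinsics': array([[398.3775,   0.    , 255.7433],
       [  0.    , 398.3775, 192.8527],
       [  0.    ,   0.    ,   1.    ]]), 'origin': array([ 0.2118, -0.0153,  1.5481]), 'orientation': array([ 0.7084, -0.6987,  0.0672, -0.0736])}
wrist {'intrinsics': array([[315.9359,   0.    , 255.8909],
       [  0.    , 315.9359, 187.777 ],
       [  0.    ,   0.    ,   1.    ]]), 'origin': array([ 0.2224, -0.5066,  0.3737]), 'orientation': array([ 0.7914, -0.5943, -0.0863,  0.114 ])}
{'clock': 0.15, 'joint_pos': array([-1.4416,  0.2591,  0.021 ,  1.3337,  0.    ,  1.4182]), 'joint_vel': array([-0.001 , -0.0032,  0.0029, -0.0021, -0.0004, -0.0001]), 'effort': array([  0.0026, -55.5974,  34.4661,   0.0114,  -0.0002,   0.    ]), 'eef_pos': array([ 0.1529, -0.5281,  0.2528]), 'ee_rot': array([-0.0993,  0.7005, -0.6997,  0.0993]), 'wrist_force': array([0.083 , 0.6983, 0.4326]), 'moment': array([-0.0172, -0.0301, -0.0207]), 'gripper_width': 0.08512259294602247} 0.022
```

View pics/scene0.png

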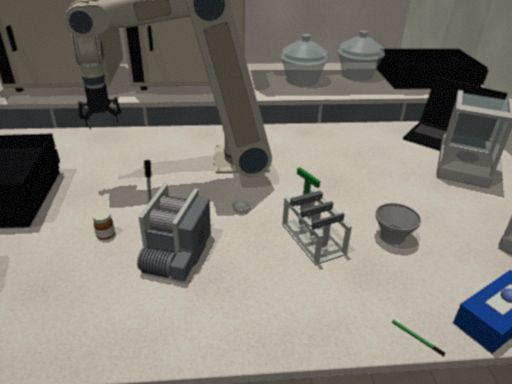

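View pics/top0.png

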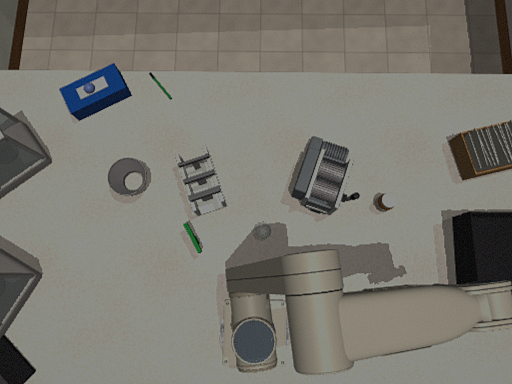

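The scene view shows the mill at (175,230), the rack with three grey T's at (315,215), the green look-alike at (308,182), the jar, dish and hopper. In the top view the rack is at (203,182), the mill at (322,175), the lever at (350,197) and the green T at (193,237). I'll enlarge these.

```bash
python3 - <<'E'
import cv2,numpy as np
a=cv2.imread("pics/scene0.png");b=cv2.imread("pics/top0.png")
f=lambda i,x,y,w,h:cv2.resize(i[y:y+h,x:x+w],(400,300),interpolation=cv2.INTER_CUBIC)
m=np.vstack([np.hstack([f(b,165,140,80,60+0),f(b,282,130,92,92*3//4+0)]),np.hstack([f(a,270,180,100,75),f(a,130,150,120,90)])])
m=np.vstack([np.hstack([f(b,155,142,100,75),f(b,280,132,112,84)]),np.hstack([f(a,265,182,104,78),f(a,125,152,120,90)])])
cv2.imwrite("pics/crop.png",m)
E
```

```text
(no output)
```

View pics/crop.png

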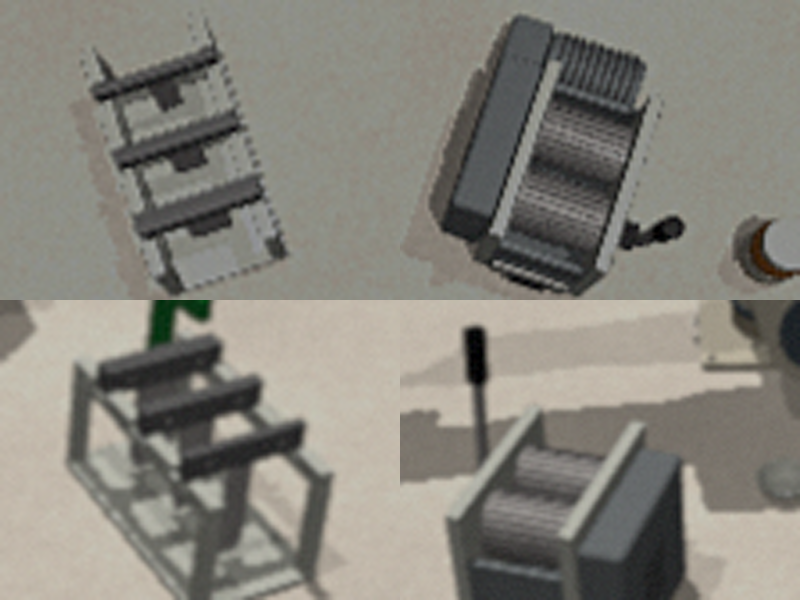

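The blades widen from thin (top of the top crop, far x) to thick (bottom), so gauge_mid is the middle bar at about (199,177) in the top view. The green one at (193,237) is not meant. I'll compute rough positions.

```bash
python3 - <<'E'
from h import *
np.set_printoptions(precision=4,suppress=True)
T=cam("top");S=cam("scene")
t1=lambda x,y:(155+x/4,142+y/4); t2=lambda x,y:(280+(x-400)/3.571,132+y/3.571)
s1=lambda x,y:(265+x*.26,182+(y-300)*.26); s2=lambda x,y:(125+(x-400)*.3,152+(y-300)*.3)
for n,a,b in(("far",(95,90),(215,52)),("mid",(116,156),(241,122)),("near",(138,218),(262,184))):
    A,B=onz(T,t1(*a),.14),onz(T,t1(*b),.14);print(n,A,B,(A+B)/2,np.linalg.norm(A-B),np.degrees(np.arctan2(*(A-B)[1::-1])))
# triangulate mid bar top ends: top-view left = +y -> scene right
print("mid+y",tri([ray(T,t1(116,156)),ray(S,s1(260,381))]))
print("mid-y",tri([ray(T,t1(241,122)),ray(S,s1(141,408))]))
for n,p in(("Lfar",(558,60)),("Lnear",(490,250)),("Rfar",(655,95)),("Rnear",(605,270))):print(n,onz(T,t2(*p),.17))
print("lever top",tri([ray(T,t2(678,228)),ray(S,s2(474,330))]))
print("jar",onz(T,(383,202),.085),"dish",onz(T,(262,231),.022),"hop",onz(T,(129,177),.095))
print(env.get_obs()["ee_rot"],R.from_quat(env.get_obs()["ee_rot"]).as_matrix())
E
```

```text
far [0.5987 0.2831 0.14  ] [0.6363 0.1745 0.14  ] [0.6175 0.2288 0.14  ] 0.11496558421177618 109.05767069507581
mid [0.5369 0.2607 0.14  ] [0.5702 0.1482 0.14  ] [0.5536 0.2045 0.14  ] 0.11733222851265904 106.46134095768585
near [0.4799 0.238  0.14  ] [0.5126 0.1272 0.14  ] [0.4963 0.1826 0.14  ] 0.11554315847848277 106.47015590638289
mid+y (array([0.5393, 0.2653, 0.1325]), [np.float64(0.00309894882348736), np.float64(0.003098948823487357)])
mid-y (array([0.5726, 0.1538, 0.1336]), [np.float64(0.004832049969972257), np.float64(0.0048320499699721926)])
Lfar [ 0.6555 -0.2455  0.17  ]
Lnear [ 0.4598 -0.1749  0.17  ]
Rfar [ 0.62  -0.342  0.17 ]
Rnear [ 0.4414 -0.2872  0.17  ]
lever top (array([ 0.4643, -0.3308,  0.2692]), [np.float64(0.004330427583371608), np.float64(0.004330427583371775)])
jar [ 0.4789 -0.4739  0.085 ] dish [ 0.3713 -0.0254  0.022 ] hop [0.5601 0.4775 0.095 ]
[-0.0993  0.7005 -0.6997  0.0993] [[-0.9606 -0.0001  0.278 ]
 [-0.278   0.001  -0.9606]
 [-0.0002 -1.     -0.001 ]]
```

```bash
cat >> h.py <<'E'
def tq(yaw):  # tool down, jaw axis z at yaw (deg)
    c,s=np.cos(np.radians(yaw)),np.sin(np.radians(yaw))
    return np.array([[s,0,c],[-c,0,s],[0,-1,0]])
def go(start,*tg):  # start (pos,rotmat); targets (pos,yaw)
    p0,R0=start
    for p,y in tg:
        r=R.from_matrix(R0.T@tq(y)).as_rotvec(degrees=True)
        print("cm",np.round(R0.T@(np.array(p)-p0)*100,2),"deg",np.round(r,2))
def here():
    o=env.get_obs(); return o["eef_pos"],R.from_quat(o["ee_rot"]).as_matrix()
E
python3 - <<'E'
from h import *
np.set_printoptions(precision=4,suppress=True)
p,M=here(); K,o,C=cam("wrist")
print("cam in tool",M.T@(o-p),"\n",M.T@C)
go((p,M),((.153,-.528,.40),-73.9),((.52,-.33,.40),-18.5),((.54,.11,.40),19))
E
```

```text
cam in tool [-0.0728 -0.1209 -0.0015] 
 [[-0.0007  0.9591  0.2832]
 [ 0.0001 -0.2832  0.9591]
 [ 1.      0.0007  0.0001]]
cm [ -0.01 -14.72  -0.02] deg [ 0.06  0.04 -0.01]
cm [-40.77 -14.7   -8.84] deg [  0.05 -55.36  -0.04]
cm [-54.93 -14.66 -50.55] deg [  0.04 -92.86  -0.05]
```

```bash
python3 - <<'E'
from h import *
go(here(),((.153,-.528,.40),-73.9),((.54,-.28,.40),-18.5))
E
```

```text
cm [-1.000e-02 -1.472e+01 -2.000e-02] deg [ 0.06  0.04 -0.01]
cm [-44.08 -14.7  -13.09] deg [ 5.000e-02 -5.536e+01 -4.000e-02]
```

{"api": "send_rows", "payload": {"motion": [[[0,-5,0],[0,0,0],1],[[0,-10,0],[0,0,0],1],[[-6,-14.7,-2],[0,-8,0],1],[[-12,-14.7,-4],[0,-16,0],1],[[-18,-14.7,-6],[0,-24,0],1],[[-24,-14.7,-7.5],[0,-32,0],1],[[-30,-14.7,-9],[0,-40,0],1],[[-36,-14.7,-11],[0,-48,0],1]]}}

```text
clock: 1.15
eef_pos: [0.4577, -0.3293, 0.4]
ee_rot: [-0.377, 0.598, -0.598, 0.377]
wrist_force: [-0.3, -1.1, 0.9]
gripper_width: 0.0852
```

```bash
python3 - <<'E'
from h import *
print(here()[0],env.get_obs()["clock"])
go(here(),((.54,-.28,.40),-18.5))
E
```

```text
[ 0.45773595 -0.3293107   0.40004279] 1.15
cm [-8.    0.    5.29] deg [ 0.01 -7.1  -0.  ]
```

{"api": "send_rows", "payload": {"motion": [[[-4,0,2.6],[0,-4,0],0.2],[[-8,0,5.3],[0,-7.1,0],0],[[-8,0,5.3],[0,-7.1,0],0]]}}

```text
clock: 1.52
eef_pos: [0.5411, -0.2798, 0.3989]
ee_rot: [-0.413, 0.575, -0.573, 0.413]
wrist_force: [-0.3, -1.4, 0.2]
gripper_width: 0.0426
```

```bash
python3 - <<'E'
from h import *
import pickle
c,im=save("wrist","pics/mill.png"); pickle.dump(c,open("mill.pkl","wb"))
cv2.imwrite("pics/millv.png",cv2.resize(im,(768,576),interpolation=cv2.INTER_CUBIC))
go(here(),((.56,.186,.40),19))
E
```

```text
cm [-4.488e+01 -4.000e-02 -1.299e+01] deg [  0.08 -37.61  -0.05]
```

View pics/millv.png

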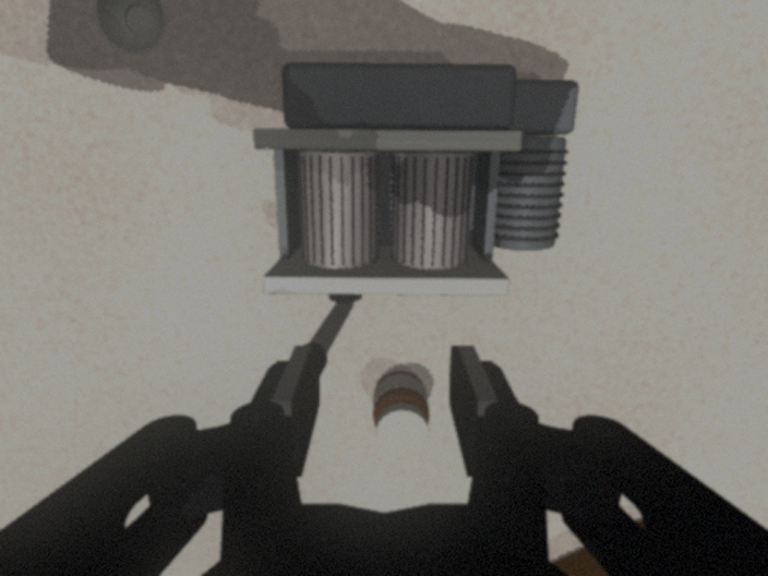

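Wrist view of the mill: +y frame top spans (254–521, 129–149) and -y frame top spans (264–508, 278–294), in enlarged pixels. The gap is at about (384,210). The lever arm runs from (345,297) to (318,345), the jar is at (402,400). Converting, and moving to the rack.

{"api": "send_rows", "payload": {"motion": [[[-6,0,-1.8],[0,-5,0],0],[[-12,0,-3.5],[0,-10,0],0],[[-18,0,-5.2],[0,-15,0],0],[[-24,0,-7],[0,-20,0],0],[[-30,0,-8.7],[0,-25,0],0],[[-36,0,-10.4],[0,-30,0],0],[[-42,0,-12.2],[0,-35,0],0],[[-44.9,0,-13],[0,-37.6,0],0]]}}

```text
clock: 2.58
eef_pos: [0.5594, 0.187, 0.4004]
ee_rot: [-0.576, 0.411, -0.411, 0.576]
wrist_force: [-0.2, -1.0, -0.4]
gripper_width: 0.0426
```

{"api": "send_rows", "payload": {"motion": [[[0,0,0],[0,0,0],0],[[0,0,0],[0,0,0],0]]}}

```text
clock: 2.82
eef_pos: [0.5599, 0.184, 0.4004]
ee_rot: [0.575, -0.412, 0.412, -0.575]
wrist_force: [-0.1, -0.4, 0.5]
gripper_width: 0.0427
```

```bash
python3 - <<'E'
from h import *
import pickle
np.set_printoptions(precision=4,suppress=True)
c=pickle.load(open("mill.pkl","rb")); g=lambda x,y:((x+.5)/1.5-.5,(y+.5)/1.5-.5)
P=[onz(c,g(*p),.17)for p in((254,129),(521,129),(264,294),(508,294))]
P=np.array(P);print(P,P.mean(0))
for i,j in((0,1),(2,3),(0,2),(1,3)):
    d=P[j]-P[i];print(np.linalg.norm(d),np.degrees(np.arctan2(d[1],d[0])))
# height check by top view of the outer corners
T=cam("top");t2=lambda x,y:(280+(x-400)/3.571,132+y/3.571)
for p,q in(((254,129),(484,250)),((521,129),(552,60)),((264,294),(609,272)),((508,294),(660,97))):print(tri([ray(c,g(*p)),ray(T,t2(*q))]))
c,im=save("wrist","pics/rack.png"); pickle.dump(c,open("rack.pkl","wb"))
cv2.imwrite("pics/rackv.png",cv2.resize(im,(768,576),interpolation=cv2.INTER_CUBIC)); print(here()[0])
E
```

```text
[[ 0.4799 -0.1722  0.17  ]
 [ 0.6579 -0.2317  0.17  ]
 [ 0.4398 -0.2873  0.17  ]
 [ 0.6192 -0.347   0.17  ]] [ 0.5492 -0.2596  0.17  ]
0.18761897747757594 -18.465219598918015
0.18913101139171695 -18.418626373317935
0.12184786606967175 -109.24811346237614
0.12168278510213147 -108.53722158184003
(array([ 0.4685, -0.1707,  0.1292]), [np.float64(0.003253116588940196), np.float64(0.003253116588940059)])
(array([ 0.6415, -0.2298,  0.2215]), [np.float64(0.0028617052969585927), np.float64(0.0028617052969587696)])
(array([ 0.4394, -0.2894,  0.1692]), [np.float64(0.001867474657407778), np.float64(0.0018674746574078307)])
(array([ 0.6195, -0.3482,  0.1662]), [np.float64(0.0004406357273062607), np.float64(0.00044063572730629243)])
[0.56   0.1838 0.4005]
```

View pics/rackv.png

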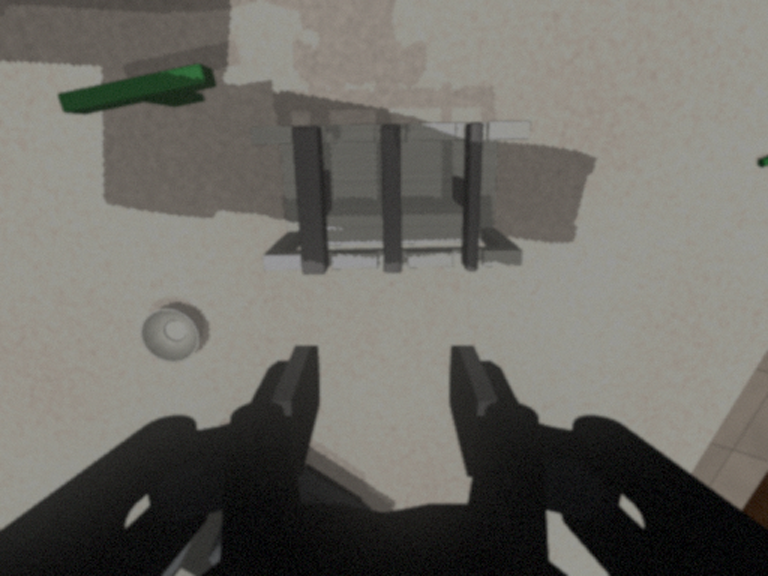

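The rack view from close by shows dark bars about 25 (x~310), 19 (x~392) and 14 px (x~473) thick, that is thick, mid, thin. The middle bar is gauge_mid, with ends at about (391,125) and (393,272). The green look-alike lies at (140,90), off the rack.

```bash
python3 - <<'E'
from h import *
import pickle
np.set_printoptions(precision=4,suppress=True)
c=pickle.load(open("rack.pkl","rb")); g=lambda x,y:((x+.5)/1.5-.5,(y+.5)/1.5-.5)
im=cv2.imread("pics/rack.png"); gr=im.max(2)
for v in(95,110,125,145,155,165,175): 
    r=gr[v,240:280]; print(v,240+np.where(r<75)[0][[0,-1]] if (r<75).any() else r, )
print("col",gr[78:90,261],gr[176:188,262])
A,B=onz(c,g(391.5,124),.14),onz(c,g(393,272.5),.14);d=A-B
print(A,B,(A+B)/2,np.linalg.norm(d),np.degrees(np.arctan2(d[1],d[0]))-90)
T=cam("top");t1=lambda x,y:(155+x/4,142+y/4)
print(tri([ray(c,g(391.5,124)),ray(T,t1(116,156))]),tri([ray(c,g(393,272.5)),ray(T,t1(241,122))]))
E
```

```text
95 [253 266]
110 [254 266]
125 [254 266]
145 [255 267]
155 [255 267]
165 [256 267]
175 [259 266]
col [98 96 93 93 75 61 57 60 59 61 59 59] [ 92  92  92  94  94 104 130 146 148 148 148 147]
[0.5381 0.2681 0.14  ] [0.5776 0.1574 0.14  ] [0.5579 0.2127 0.14  ] 0.11756015446983153 19.650585671036197
(array([0.5397, 0.2666, 0.1217]), [np.float64(0.002691990764724892), np.float64(0.0026919907647248403)]) (array([0.579 , 0.1509, 0.1117]), [np.float64(0.0017043585774158983), np.float64(0.001704358577415923)])
```

```bash
python3 - <<'E'
from h import *
go(here(),((.558,.2125,.20),19.7),((.558,.2125,.128),19.7))
E
```

```text
cm [-2.79 20.05  0.73] deg [-0.01 -0.98  0.02]
cm [-2.8  27.25  0.73] deg [-0.01 -0.98  0.02]
```

{"api": "send_rows", "payload": {"motion": [[[-1,4,0.3],[0,-0.5,0],0],[[-2.8,9,0.7],[0,-1,0],0],[[-2.8,14,0.7],[0,-1,0],0],[[-2.8,18,0.7],[0,-1,0],0],[[-2.8,21,0.7],[0,-1,0],0],[[-2.8,23,0.7],[0,-1,0],0],[[-2.8,25,0.7],[0,-1,0],0],[[-2.8,27.2,0.7],[0,-1,0],0]], "grip_force": 40}}

```text
clock: 3.88
eef_pos: [0.5579, 0.2122, 0.128]
ee_rot: [-0.578, 0.407, -0.407, 0.578]
wrist_force: [0.6, 0.9, 0.2]
gripper_width: 0.0429
```

```bash
python3 - <<'E'
from h import *
c,im=save("wrist","pics/grasp.png")
o=env.get_obs(); print(here()[0],o["wrist_force"],o["clock"]); go(here(),((.558,.2125,.128),19.7))
E
```

```text
[0.55669358 0.21198043 0.12510108] [-1.08577541  0.24800857 -3.03119396] 3.925
cm [-0.   -0.29  0.14] deg [ 0.2  -0.02 -0.01]
```

View pics/grasp.png

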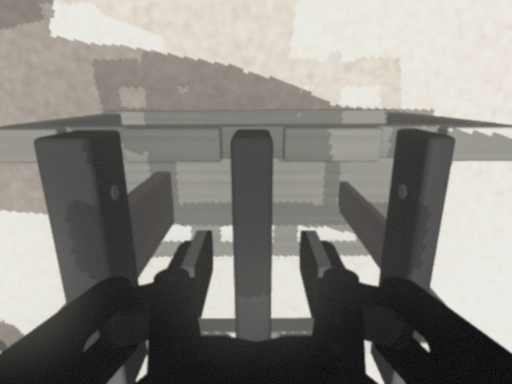

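The middle bar (cols 233–272) sits centred between the pads (212, 302), and the neighbours at x<135 and x>390 are clear. Closing.

{"api": "send_rows", "payload": {"motion": [[[0,0,0],[0,0,0],-1],[[0,0,0],[0,0,0],-1],[[0,0,0],[0,0,0],-1],[[0,0,0],[0,0,0],-1],[[0,0,0],[0,0,0],-1]], "grip_force": 40}}

```text
clock: 4.55
eef_pos: [0.558, 0.2136, 0.1293]
ee_rot: [-0.578, 0.406, -0.407, 0.579]
wrist_force: [-0.6, -5.1, 6.0]
gripper_width: 0.0142
```

```bash
python3 - <<'E'
from h import *
o=env.get_obs(); print(o)
E
```

```text
{'clock': 4.55, 'joint_pos': array([ 2.25655988e-01,  3.97532116e-01, -9.60718614e-02,  1.07565118e+00,
       -1.11864634e-03,  1.45051029e+00]), 'joint_vel': array([ 0.0002047 ,  0.00110457, -0.00064153,  0.00141319, -0.0009888 ,
        0.00042417]), 'effort': array([ 2.84961216e+00, -6.01257491e+01,  3.06474423e+01, -7.14402515e-01,
        1.29516184e+00, -4.84855659e-02]), 'eef_pos': array([0.55804537, 0.21356975, 0.12926411]), 'ee_rot': array([-0.57845284,  0.40582559, -0.40714253,  0.57873384]), 'wrist_force': array([-0.61415748, -5.06114904,  5.98436516]), 'moment': array([-0.930724  ,  0.15517673, -0.07557474]), 'gripper_width': 0.014235054532111763}
```

{"api": "send_rows", "payload": {"motion": [[[0,-1,0],[0,0,0],-1],[[0,-3,0],[0,0,0],-1],[[0,-6,0],[0,0,0],-1],[[0,-10,0],[0,0,0],-1],[[0,-14,0],[0,0,0],-1],[[0,-18,0],[0,0,0],-1],[[0,-21,0],[0,0,0],-1],[[0,-21,0],[0,0,0],-1]]}}

```text
clock: 5.55
eef_pos: [0.558, 0.2145, 0.3404]
ee_rot: [-0.578, 0.405, -0.407, 0.58]
wrist_force: [1.2, -0.4, -3.0]
gripper_width: 0.0144
```

```bash
python3 - <<'E'
from h import *
o=env.get_obs(); print(o["wrist_force"],o["moment"],o["gripper_width"],o["eef_pos"])
go(here(),((.5487,-.2594,.34),-18.45))
c,im=save("wrist","pics/held.png"); print((im.max(2)[150:260,235:285]<75).sum())
E
```

```text
[ 1.17350276 -0.36824824 -2.97143109] [-0.0131394  -0.04187832 -0.00269247] 0.014410402935971813 [0.55796002 0.21449599 0.34040082]
cm [ 4.425e+01 -3.000e-02 -1.698e+01] deg [-0.23 38.32 -0.08]
4668
```

{"api": "send_rows", "payload": {"motion": [[[5,0,-1.9],[0,4.3,0],-1],[[11,0,-4.2],[0,9.5,0],-1],[[17,0,-6.5],[0,14.7,0],-1],[[23,0,-8.8],[0,19.9,0],-1],[[29,0,-11.1],[0,25.1,0],-1],[[35,0,-13.4],[0,30.3,0],-1],[[40,0,-15.3],[0,34.6,0],-1],[[44.2,0,-17],[0,38.3,0],-1]]}}

```text
clock: 6.6
eef_pos: [0.547, -0.2618, 0.3358]
ee_rot: [-0.413, 0.576, -0.573, 0.412]
wrist_force: [0.2, 1.2, -2.7]
gripper_width: 0.0142
```

{"api": "send_rows", "payload": {"motion": [[[0,0,0],[0,0,0],-1],[[0,0,0],[0,0,0],-1],[[0,0,0],[0,0,0],-1]]}}

```text
clock: 6.98
eef_pos: [0.5478, -0.2582, 0.3379]
ee_rot: [-0.414, 0.574, -0.573, 0.414]
wrist_force: [-0.2, 0.5, -1.5]
gripper_width: 0.0145
```

```bash
python3 - <<'E'
from h import *
o=env.get_obs(); print(o["wrist_force"],o["moment"],o["clock"],o["eef_pos"])
go(here(),((.5487,-.2594,.29),-18.45),((.5487,-.2594,.187),-18.45))
c,im=save("wrist","pics/over.png");b=save("scene","pics/sc1.png")[1]
t=save("top","pics/t1.png")[1]
f=lambda i,x,y,w,h:cv2.resize(i[y:y+h,x:x+w],(400,300),interpolation=cv2.INTER_CUBIC)
cv2.imwrite("pics/overv.png",np.hstack([cv2.resize(im,(400,300)),f(b,105,120,140,105)]))
E
```

```text
[-0.23130799  0.46464991 -1.50307596] [-0.03500917 -0.04287926 -0.00180471] 6.975 [ 0.54777933 -0.2581851   0.33792841]
cm [0.09 4.79 0.13] deg [ 0.04  0.09 -0.03]
cm [ 0.09 15.09  0.14] deg [ 0.04  0.09 -0.03]
```

View pics/overv.png

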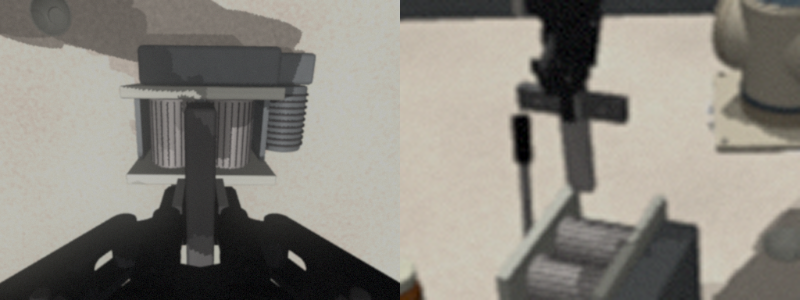

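The blade hangs upright above the gap (wrist: bar over the roll gap at col 200). Lowering to just above the nip, then slowly.

{"api": "send_rows", "payload": {"motion": [[[0.1,2,0.1],[0,0,0],-1],[[0.1,4,0.1],[0,0,0],-1],[[0.1,6,0.1],[0,0,0],-1],[[0.1,8,0.1],[0,0,0],-1],[[0.1,9,0.1],[0,0,0],-1],[[0.1,10,0.1],[0,0,0],-1],[[0.1,10,0.1],[0,0,0],-1]]}}

```text
clock: 8.0
eef_pos: [0.5483, -0.2605, 0.238]
ee_rot: [-0.413, 0.574, -0.573, 0.413]
wrist_force: [-0.8, -0.5, -2.4]
gripper_width: 0.0145
```

```bash
python3 - <<'E'
from h import *
o=env.get_obs(); print(o["wrist_force"],o["moment"],o["clock"],o["eef_pos"])
go(here(),((.5487,-.2594,.187),-18.45))
E
```

```text
[-0.8046244 -0.4740548 -2.4294354] [0.02170893 0.03326866 0.01231483] 8.0 [ 0.54827134 -0.2605051   0.23799344]
cm [-0.12  5.1   0.01] deg [ 0.03  0.01 -0.01]
```

{"api": "send_rows", "payload": {"motion": [[[-0.1,1,0],[0,0,0],-1],[[-0.1,2,0],[0,0,0],-1],[[-0.1,3,0],[0,0,0],-1],[[-0.1,3.8,0],[0,0,0],-1],[[-0.1,4.4,0],[0,0,0],-1],[[-0.1,4.8,0],[0,0,0],-1],[[-0.1,4.8,0],[0,0,0],-1]]}}

```text
clock: 8.88
eef_pos: [0.5486, -0.2597, 0.1901]
ee_rot: [-0.413, 0.574, -0.574, 0.413]
wrist_force: [0.5, 0.1, -2.6]
gripper_width: 0.0144
```

```bash
python3 - <<'E'
from h import *
o=env.get_obs(); print(o["wrist_force"],o["moment"],o["clock"],o["eef_pos"])
go(here(),((.5487,-.2594,.187),-18.45))
E
```

```text
[ 0.51287232  0.10861817 -2.6311897 ] [ 0.04551247  0.02853635 -0.01823258] 8.875 [ 0.54861817 -0.2597399   0.19009941]
cm [-0.03  0.31 -0.  ] deg [ 0.01 -0.   -0.  ]
```

{"api": "send_rows", "payload": {"motion": [[[0,0.2,0],[0,0,0],-1],[[0,0.35,0],[0,0,0],-1],[[0,0.45,0],[0,0,0],-1],[[0,0.45,0],[0,0,0],-1]]}}

```text
clock: 9.38
eef_pos: [0.5487, -0.2598, 0.1873]
ee_rot: [0.413, -0.573, 0.574, -0.414]
wrist_force: [-3.7, 1.5, 8.0]
gripper_width: 0.0144
```

Contact at z .187 as predicted (+10 N step), so it is seated. Releasing and rising.

{"api": "send_rows", "payload": {"motion": [[[0,0.3,0],[0,0,0],-0.4],[[0,0.2,0],[0,0,0],0],[[0,0.2,0],[0,0,0],0],[[0,-3,0],[0,0,0],0],[[0,-7,0],[0,0,0],0],[[0,-12,0],[0,0,0],0],[[0,-15,0],[0,0,0],-1],[[0,-15,0],[0,0,0],-1]]}}

```text
clock: 10.38
eef_pos: [0.5492, -0.2601, 0.3382]
ee_rot: [0.413, -0.572, 0.575, -0.414]
wrist_force: [-0.1, 1.1, 0.3]
gripper_width: 0.0073
```

```bash
python3 - <<'E'
from h import *
import pickle
o=env.get_obs(); print(o["wrist_force"],o["clock"],o["eef_pos"])
go(here(),((.4258,-.3133,.34),-18.45),((.4258,-.3133,.255),-18.45))
c,im=save("wrist","pics/seat.png");pickle.dump(c,open("seat.pkl","wb"))
b=save("scene","pics/sc2.png")[1]
f=lambda i,x,y,w,h:cv2.resize(i[y:y+h,x:x+w],(400,300),interpolation=cv2.INTER_CUBIC)
cv2.imwrite("pics/seatv.png",np.hstack([f(im,128,80,256,192),f(b,125,150,100,75)]))
E
```

```text
[-0.07720941  1.05028896  0.27545477] 10.375 [ 0.54923707 -0.26012864  0.33816132]
cm [  8.95  -0.22 -10.03] deg [-0.25 -0.    0.06]
cm [  8.94   8.28 -10.06] deg [-0.25 -0.    0.06]
```

View pics/seatv.png

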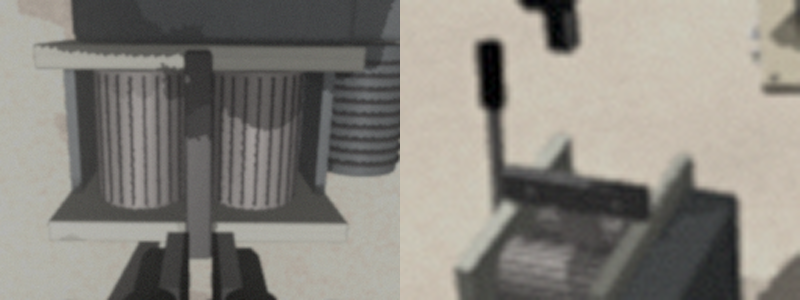

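Seated: the bar lies across both frames, and the lever handle leans slightly to -x. Going behind the lever handle with shut fingers.

{"api": "send_rows", "payload": {"motion": [[[3,0,-3.5],[0,0,0],-1],[[6,0,-7],[0,0,0],-1],[[8.9,0,-10],[0,0,0],-1],[[8.9,1,-10],[0,0,0],-1],[[8.9,4,-10],[0,0,0],-1],[[8.9,6.5,-10],[0,0,0],-1],[[8.9,8.3,-10],[0,0,0],-1],[[8.9,8.3,-10],[0,0,0],-1]]}}

```text
clock: 11.48
eef_pos: [0.4254, -0.3115, 0.2504]
ee_rot: [-0.414, 0.575, -0.572, 0.413]
wrist_force: [-0.4, -0.9, 0.1]
gripper_width: -0.0003
```

{"api": "send_rows", "payload": {"motion": [[[0,0,0.6],[0,0,0],-1],[[0,0,1.0],[0,0,0],-1],[[0,0,1.3],[0,0,0],-1],[[0,0,1.5],[0,0,0],-1],[[0,0,1.5],[0,0,0],-1]]}}

```text
clock: 12.1
eef_pos: [0.4402, -0.3175, 0.2536]
ee_rot: [0.413, -0.573, 0.574, -0.413]
wrist_force: [-1.4, 0.9, 4.9]
gripper_width: -0.0004
```

```bash
cat >> h.py <<'E'
MC=np.array([.5492,-.2596,0]);MY=R.from_euler("z",-18.45,degrees=True).as_matrix()
def st():
    o=env.get_obs(); print("mill",np.round((MY.T@(o["eef_pos"]-MC))*1000,1),"F_mill",np.round(MY.T@o["wrist_force"],2),"t",o["clock"],"w",o["gripper_width"])
E
python3 - <<'E'
from h import *
import pickle
st()
c,im=save("wrist","pics/lev.png");b=save("scene","pics/sc3.png")[1]
f=lambda i,x,y,w,h:cv2.resize(i[y:y+h,x:x+w],(400,300),interpolation=cv2.INTER_CUBIC)
cv2.imwrite("pics/levv.png",np.hstack([f(im,128,140,256,192),f(b,105,130,120,90)]))
E
```

```text
mill [-85.1 -89.4 253.6] F_mill [-1.62  0.46  4.89] t 12.1 w -0.00037175229894594644
```

View pics/levv.png

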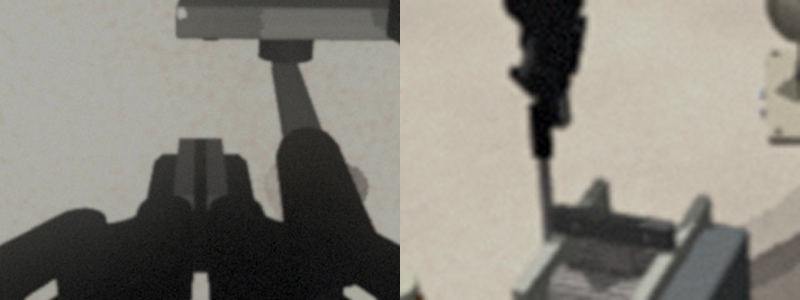

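A finger knuckle seems to touch the handle's top edge (Fz +4.9 N), so I'll back off, raise 20 mm and push with the fingertips only.

{"api": "send_rows", "payload": {"motion": [[[0,0,-1],[0,0,0],-1],[[0,-1,-1],[0,0,0],-1],[[0,-2,-1],[0,0,0],-1],[[0,-2,0],[0,0,0],-1],[[0,-2,0],[0,0,0],-1],[[0,-2,0],[0,0,0],-1]]}}

```text
clock: 12.95
eef_pos: [0.44, -0.3172, 0.2723]
ee_rot: [-0.413, 0.574, -0.573, 0.413]
wrist_force: [-0.1, 0.9, -0.1]
gripper_width: 0.0001
```

```bash
python3 -c "
from h import *
st()"
```

```text
mill [-85.4 -89.2 272.3] F_mill [-0.39  0.81 -0.06] t 12.95 w 0.00012955545979684253
```

{"api": "send_rows", "payload": {"motion": [[[0,0,0.4],[0,0,0],-1],[[0,0,0.8],[0,0,0],-1],[[0,0,1.0],[0,0,0],-1],[[0,0,1.2],[0,0,0],-1],[[0,0,1.2],[0,0,0],-1]]}}

```text
clock: 13.58
eef_pos: [0.4513, -0.3211, 0.2728]
ee_rot: [0.413, -0.574, 0.574, -0.413]
wrist_force: [-1.1, 0.4, 1.1]
gripper_width: -0.0001
```

```bash
python3 -c "
from h import *
st()"
```

```text
mill [-73.4 -89.3 272.8] F_mill [-1.12  0.01  1.08] t 13.575 w -0.0001478083449635492
```

{"api": "send_rows", "payload": {"motion": [[[0,0,0.4],[0,0,0],-1],[[0,0,0.8],[0,0,0],-1],[[0,0,1.2],[0,0,0],-1],[[0,0,1.6],[0,0,0],-1],[[0,0,2],[0,0,0],-1],[[0,0,2.3],[0,0,0],-1],[[0,0,2.5],[0,0,0],-1],[[0,0,2.5],[0,0,0],-1]]}}

```text
clock: 14.58
eef_pos: [0.4752, -0.329, 0.2727]
ee_rot: [-0.413, 0.574, -0.574, 0.413]
wrist_force: [-0.5, -0.0, 1.0]
gripper_width: 0.0003
```

```bash
python3 - <<'E'
from h import *
st()
c,im=save("wrist","pics/lev2.png");b=save("scene","pics/sc4.png")[1]
f=lambda i,x,y,w,h:cv2.resize(i[y:y+h,x:x+w],(400,300),interpolation=cv2.INTER_CUBIC)
cv2.imwrite("pics/lev2v.png",np.hstack([f(im,128,140,256,192),f(b,105,130,120,90)]))
E
```

```text
mill [-48.3 -89.3 272.7] F_mill [-0.46 -0.17  0.99] t 14.575 w 0.00028969782908789486
```

View pics/lev2v.png

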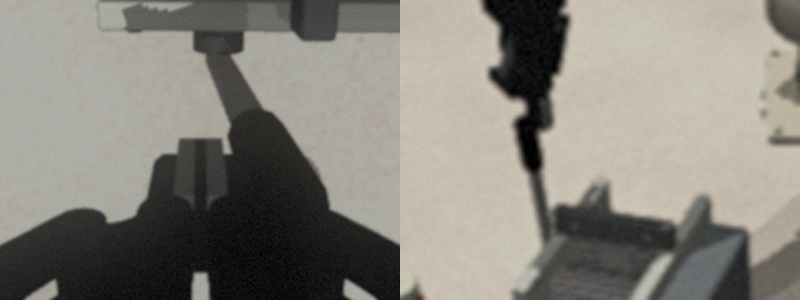

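The handle is against the fingers and now leans toward +x. Continuing slowly.

{"api": "send_rows", "payload": {"motion": [[[0,0,0.3],[0,0,0],-1],[[0,0,0.6],[0,0,0],-1],[[0,0,0.9],[0,0,0],-1],[[0,0,1.2],[0,0,0],-1],[[0,0,1.2],[0,0,0],-1]]}}

```text
clock: 15.3
eef_pos: [0.4867, -0.3329, 0.2727]
ee_rot: [0.413, -0.574, 0.574, -0.413]
wrist_force: [-0.9, 0.5, -1.1]
gripper_width: -0.0001
```

```bash
python3 -c "
from h import *
st()"
```

```text
mill [-36.1 -89.3 272.7] F_mill [-1.06  0.18 -1.12] t 15.3 w -9.16618892948604e-05
```

{"api": "send_rows", "payload": {"motion": [[[0,0,0.1],[0,0,0],-1],[[0,0,0.2],[0,0,0],-1],[[0,0,0.3],[0,0,0],-1],[[0,0,0.3],[0,0,0],-1]]}}

```text
clock: 15.8
eef_pos: [0.4892, -0.3338, 0.2728]
ee_rot: [0.413, -0.574, 0.574, -0.413]
wrist_force: [-2.0, 0.3, -1.4]
gripper_width: 0.0003
```

```bash
python3 -c "
from h import *
st()"
```

```text
mill [-33.4 -89.3 272.8] F_mill [-1.97 -0.33 -1.42] t 15.8 w 0.0003004618915223734
```

{"api": "send_rows", "payload": {"motion": [[[0,0,0.1],[0,0,0],-1],[[0,0,0.2],[0,0,0],-1],[[0,0,0.2],[0,0,0],-1]]}}

```text
clock: 16.18
eef_pos: [0.4911, -0.3344, 0.2727]
ee_rot: [-0.413, 0.574, -0.574, 0.413]
wrist_force: [-2.6, 0.0, -1.5]
gripper_width: 0.0003
```

{"api": "send_rows", "payload": {"motion": [[[0,0,0.1],[0,0,0],-1],[[0,0,0.2],[0,0,0],-1],[[0,0,0.2],[0,0,0],-1]]}}

```text
clock: 16.55
eef_pos: [0.4929, -0.335, 0.2727]
ee_rot: [-0.413, 0.574, -0.574, 0.413]
wrist_force: [-3.7, 0.7, -1.1]
gripper_width: -0.0003
```

```bash
python3 -c "
from h import *
st()"
```

```text
mill [-29.5 -89.3 272.7] F_mill [-3.77 -0.47 -1.15] t 16.55 w -0.000269441077246858
```

{"api": "send_rows", "payload": {"motion": [[[0,0,0.1],[0,0,0],-1],[[0,0,0.15],[0,0,0],-1],[[0,0,0.15],[0,0,0],-1]]}}

```text
clock: 16.92
eef_pos: [0.4943, -0.3354, 0.2726]
ee_rot: [-0.413, 0.574, -0.574, 0.413]
wrist_force: [-3.7, 0.9, -2.4]
gripper_width: -0.0003
```

```bash
python3 - <<'E'
from h import *
st()
c,im=save("wrist","pics/lev3.png");b=save("scene","pics/sc5.png")[1];t=save("top","pics/t5.png")[1]
f=lambda i,x,y,w,h:cv2.resize(i[y:y+h,x:x+w],(400,300),interpolation=cv2.INTER_CUBIC)
cv2.imwrite("pics/lev3v.png",np.hstack([f(im,128,140,256,192),f(b,105,130,120,90)]))
E
```

```text
mill [-28.  -89.3 272.6] F_mill [-3.79 -0.37 -2.41] t 16.925 w -0.0002839627767859542
```

View pics/lev3v.png

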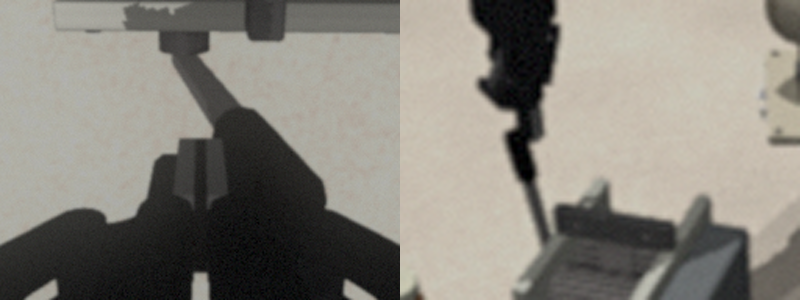

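```bash
cat > ang.py <<'E'
from h import *
def ang(c,p,y=-90):
    o,d=ray(c,p); o=MY.T@(o-MC);d=MY.T@d; k=(y/1000-o[1])/d[1]; X=(o+k*d)*1000
    return np.round(X,1), round(float(np.arctan2(X[0]+37,X[2]-107)),3)
if __name__=="__main__":
    c=cam("wrist")
    for p in((203,85),(214,103),(222,118)): print("w",ang(c,(128+p[0]/1.5625,140+p[1]/1.5625)))
    S=cam("scene")
    for p in((534,200),(527,178),(519,150),(513,135)):print("s",ang(S,(105+(p[0]-400)*.3,130+p[1]*.3)))
E
python3 ang.py
```

```text
w (array([-26.6, -90. , 160. ]), 0.194)
w (array([-21.9, -90. , 186.4]), 0.188)
w (array([-19.1, -90. , 204.6]), 0.182)
s (array([-20.5, -90. , 183.3]), 0.214)
s (array([-13.2, -90. , 213.1]), 0.22)
s (array([ -6. , -90. , 248.7]), 0.216)
s (array([  0.8, -90. , 269. ]), 0.229)
```

{"api": "send_rows", "payload": {"motion": [[[0,0,0.1],[0,0,0],-1],[[0,0,0.1],[0,0,0],-1]]}}

```text
clock: 17.32
eef_pos: [0.4953, -0.3358, 0.2727]
ee_rot: [-0.413, 0.574, -0.574, 0.413]
wrist_force: [-5.0, 1.8, -1.9]
gripper_width: 0.0
```

{"api": "send_rows", "payload": {"motion": [[[0,0,0.1],[0,0,0],-1],[[0,0,0.1],[0,0,0],-1]]}}

```text
clock: 17.58
eef_pos: [0.4962, -0.3361, 0.2727]
ee_rot: [-0.413, 0.574, -0.574, 0.413]
wrist_force: [-6.0, 0.5, -1.8]
gripper_width: -0.0002
```

```bash
python3 -c "
from h import *
st()"
```

```text
mill [-26.1 -89.3 272.7] F_mill [-5.84 -1.41 -1.85] t 17.575 w -0.00020057881791206357
```

The force now rises about 1 N per mm (5.8 N, versus about 2 N when free), so the blade is nipped at about 0.2 rad. Retreating and checking the lever.

{"api": "send_rows", "payload": {"motion": [[[0,0,-0.5],[0,0,0],-1],[[0,0,-2],[0,0,0],-1],[[0,0,-4],[0,0,0],-1],[[0,-3,-4],[0,0,0],-1],[[0,-7,-4],[0,0,0],0],[[0,-7,-4],[0,0,0],0]]}}

```text
clock: 18.32
eef_pos: [0.4584, -0.3238, 0.3462]
ee_rot: [0.413, -0.571, 0.576, -0.414]
wrist_force: [-0.3, -0.5, 0.5]
gripper_width: 0.0356
```

```bash
python3 - <<'E'
from h import *
st()
go(here(),((.5487,-.2596,.34),-18.45),((.5487,-.2596,.188),-18.45))
c,im=save("wrist","pics/w6.png");b=save("scene","pics/sc6.png")[1]
f=lambda i,x,y,w,h:cv2.resize(i[y:y+h,x:x+w],(400,300),interpolation=cv2.INTER_CUBIC)
cv2.imwrite("pics/v6.png",np.hstack([cv2.resize(im,(400,300)),f(b,105,130,120,90)]))
E
```

```text
mill [-65.8 -89.6 346.2] F_mill [-0.1  -0.61  0.53] t 18.325 w 0.03562274973255149
cm [-8.95  0.64  6.53] deg [-0.35 -0.01  0.15]
cm [-8.99 15.84  6.44] deg [-0.35 -0.01  0.15]
```

View pics/v6.png

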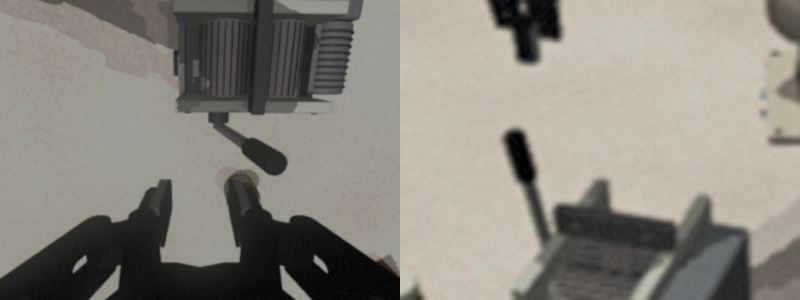

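The lever stays leaning (scene: handle (514,135)–(525,178), rod to (545,245)) and the bar is still across the frames. That was picture 12, so from here I check numerically.

```bash
python3 - <<'E'
from ang import *
S=cam("scene");W=cam("wrist")
for p in((514,138),(525,178),(534,205)):print("s",ang(S,(105+(p[0]-400)*.3,130+p[1]*.3)))
for p in((285,162),(263,156),(247,147),(230,132)):print("w",ang(W,(p[0]*1.28,p[1]*1.28)))
im=cv2.imread("pics/w6.png").max(2)
for v in(40,60,80,100,120):
    print(v,im[v,315:355])
E
```

```text
s (array([-2.000e-01, -9.000e+01,  2.652e+02]), 0.229)
s (array([ -9.5, -90. , 215.4]), 0.248)
s (array([-19.1, -90. , 178.4]), 0.246)
w (array([  8.5, -90. , 259.8]), 0.289)
w (array([ -6.8, -90. , 243.3]), 0.218)
w (array([-16.4, -90. , 213.5]), 0.191)
w (array([-26.2, -90. , 143.3]), 0.29)
40 [55 45 36 43 39 38 45 39 36 33 26 33 29 35 39 53 53 53 57 57 53 54 53 51
 52 54 54 54 54 51 50 51 59 56 47 51 64 69 71 74]
60 [42 36 41 39 43 44 38 33 30 28 33 28 36 42 50 52 55 50 50 54 53 56 51 54
 54 55 53 54 51 44 48 51 46 44 60 72 70 75 71 69]
80 [33 36 38 40 42 34 34 35 28 27 29 38 45 52 58 53 52 53 52 52 51 53 53 49
 55 55 48 48 55 54 43 42 57 70 73 75 71 74 73 60]
100 [41 41 42 46 37 33 25 27 32 34 39 46 54 54 59 54 53 58 50 56 56 54 54 58
 52 55 52 53 53 50 53 66 72 77 74 77 70 61 50 63]
120 [50 50 57 43 40 41 39 39 38 54 50 55 56 56 58 57 56 56 59 58 57 58 57 54
 57 55 54 54 56 70 74 82 79 76 74 68 55 64 80 82]
```

```bash
python3 - <<'E'
from ang import *
S=cam("scene");T=cam("top")
def blob(f,box,th):
    im=cv2.imread(f).max(2);x,y,w,h=box;m=(im[y:y+h,x:x+w]<th).astype(np.uint8)
    n,l,s,c=cv2.connectedComponentsWithStats(m);i=1+s[1:,4].argmax();print(f,s[i]);return c[i]+[x,y]
for f in("pics/scene0.png","pics/sc2.png","pics/sc6.png"):
    c=blob(f,(125,155,30,32),50);print(c,ang(S,c))
t=save("top","pics/t6.png")[1]
print(T[0][0,0],[ (p,ang(T,p)) for p in [blob("pics/t6.png",(335,180,35,30),55)]])
W=cam("wrist");c=blob("pics/w6.png",(305,170,65,55),38);print(c,ang(W,c));st()
E
```

```text
pics/scene0.png [20  6  6 17 75]
[147.36       168.26666667] (array([-53.3, -90. , 245.1]), -0.118)
pics/sc2.png [20  6  6 17 73]
[147.28767123 168.15068493] (array([-52.9, -90. , 245.7]), -0.114)
pics/sc6.png [12 15  8 16 73]
[140.79452055 176.91780822] (array([ -4.9, -90. , 242.3]), 0.233)
pics/t6.png [ 0  0  9  8 46]
398.3774628877797 [(array([338.        , 183.17391304]), (array([ 118.9,  -90. , -283.8]), 2.762))]
pics/w6.png [37 28  2  2  3]
[342.66666667 198.33333333] (array([ -1.7, -90. , 238.9]), 0.262)
mill [-66.4 -89.3 342.3] F_mill [ 0.05 -0.97 -0.54] t 18.475 w 0.04272504028210123
```

```bash
python3 - <<'E'
from h import *
np.set_printoptions(precision=4,suppress=True)
import cv2
W=cam("wrist")
for p in((347,80),(345.5,100),(343.5,120),(326.5,80),(325.5,100),(323.5,120)):print(p,np.round(MY.T@(onz(W,p,.198)-MC)*1000,1))
E
```

```text
(347, 80) [  5.8  -4.5 198. ]
(345.5, 100) [  5.9 -19.8 198. ]
(343.5, 120) [  5.5 -35.7 198. ]
(326.5, 80) [-10.5  -4.5 198. ]
(325.5, 100) [-10.3 -19.8 198. ]
(323.5, 120) [-11.  -35.7 198. ]
```

```bash
python3 - <<'E'
from h import *
st();go(here(),((.5492,-.2596,.34),-18.45),((.5492,-.2596,.187),-18.45))
E
```

```text
mill [-66.4 -89.3 342.3] F_mill [ 0.05 -0.97 -0.54] t 18.475 w 0.04272504028210123
cm [-8.93  0.24  6.64] deg [ 0.   -0.01 -0.01]
cm [-8.93 15.54  6.64] deg [ 0.   -0.01 -0.01]
```

{"api": "send_rows", "payload": {"motion": [[[-4,0,3],[0,0,0],0],[[-8.9,0.2,6.6],[0,0,0],0],[[-8.9,1,6.6],[0,0,0],0],[[-8.9,6,6.6],[0,0,0],0],[[-8.9,10,6.6],[0,0,0],0],[[-8.9,13,6.6],[0,0,0],0],[[-8.9,15,6.6],[0,0,0],0],[[-8.9,15.4,6.6],[0,0,0],0]]}}

```text
clock: 19.48
eef_pos: [0.5477, -0.2597, 0.1867]
ee_rot: [-0.414, 0.575, -0.573, 0.413]
wrist_force: [0.8, -0.4, 0.1]
gripper_width: 0.0426
```

{"api": "send_rows", "payload": {"motion": [[[0,0,0],[0,0,0],0],[[0,0,0],[0,0,0],0]]}}

```text
clock: 19.73
eef_pos: [0.5493, -0.2603, 0.1897]
ee_rot: [0.413, -0.573, 0.574, -0.414]
wrist_force: [1.3, 0.9, -0.2]
gripper_width: 0.0427
```

```bash
python3 - <<'E'
from h import *
st()
c,im=save("wrist","pics/g2.png");g=im.max(2)
# bar top at z .198: dark-bar edges between the pads
for v in(160,180,200):
    r=g[v]; print(v,r[225:290])
K,o,M=c
print([np.round(MY.T@(onz(c,(u,160),.198)-MC)*1000,1) for u in(235,255,275)])
E
```

```text
mill [  0.3  -0.6 189.7] F_mill [ 0.94  1.27 -0.16] t 19.725 w 0.042711098104539345
160 [107 105 102 102  98  90  73  61  63  65  69  69  74  73  78  75  72  78
  77  76  73  73  72  78  75  77  73  76  74  71  74  78  74  75  74  77
  77  76  90  93  93  95  95  92  89  84  78  70  71  83  93  98  98 102
  99  95  81  62  60  72  90 105 112 112 114]
180 [105 103 101 101 101  96  77  60  60  65  67  75  75  72  75  79  73  73
  76  75  75  74  76  77  75  75  74  77  74  74  72  75  75  74  74  75
  76  72  75  74  74  73  72  73  71  66  65  65  68  84  90  93  91  95
  90  81  65  53  62  80  91  97 103  98  99]
200 [105 106 102 102 101  95  81  63  58  65  69  69  72  76  74  72  73  74
  73  73  74  72  73  72  75  76  71  72  74  72  72  75  74  71  74  71
  72  70  73  69  73  70  73  67  68  66  63  64  76  90  90  93  92  90
  88  74  55  56  73  90  93  99 100  99 102]
[array([ -7.4,  50.3, 198. ]), array([-1.00e-01,  5.03e+01,  1.98e+02]), array([  7.1,  50.3, 198. ])]
```

{"api": "send_rows", "payload": {"motion": [[[0,0.2,-0.1],[0,0,0],-1],[[0,0.2,-0.1],[0,0,0],-1],[[0,0.2,-0.1],[0,0,0],-1],[[0,0.2,-0.1],[0,0,0],-1],[[0,0.2,-0.1],[0,0,0],-1]], "grip_force": 50}}

```text
clock: 20.4
eef_pos: [0.5493, -0.26, 0.1871]
ee_rot: [0.413, -0.573, 0.574, -0.414]
wrist_force: [4.9, -1.2, -1.8]
gripper_width: 0.0144
```

```bash
python3 -c "
from h import *
st();print(env.get_obs()['moment'])"
```

```text
mill [  0.2  -0.4 187.1] F_mill [ 5.01  0.45 -1.76] t 20.4 w 0.014365584220640439
[-0.32828564 -1.19054749 -0.14762605]
```

{"api": "send_rows", "payload": {"motion": [[[0,-0.2,0],[0,0,0],-1],[[0,-0.5,0],[0,0,0],-1],[[0,-0.8,0],[0,0,0],-1],[[0,-1.0,0],[0,0,0],-1],[[0,-1.2,0],[0,0,0],-1]]}}

```text
clock: 21.02
eef_pos: [0.549, -0.2599, 0.1979]
ee_rot: [0.413, -0.574, 0.574, -0.414]
wrist_force: [6.1, -2.7, -10.3]
gripper_width: 0.0142
```

```bash
python3 -c "
from h import *
st();print(env.get_obs()['moment'])"
```

```text
mill [-1.000e-01 -4.000e-01  1.979e+02] F_mill [  6.7   -0.65 -10.34] t 21.025 w 0.01422661750971383
[-0.6258083  -1.5278063  -0.08207173]
```

Drag is about 8 N beyond the weight, as expected. I'll ease the side load and keep drawing straight up slowly.

{"api": "send_rows", "payload": {"motion": [[[0,-0.2,0.05],[0,0,0],-1],[[0,-0.4,0.1],[0,0,0],-1],[[0,-0.6,0.1],[0,0,0],-1],[[0,-0.8,0.1],[0,0,0],-1]]}}

```text
clock: 21.52
eef_pos: [0.5491, -0.2599, 0.2066]
ee_rot: [-0.413, 0.574, -0.574, 0.413]
wrist_force: [3.2, -2.4, -10.6]
gripper_width: 0.0141
```

```bash
python3 -c "
from h import *
st();print(env.get_obs()['moment'])"
```

```text
mill [ -0.   -0.3 206.6] F_mill [  3.79  -1.22 -10.57] t 21.525 w 0.014059284371365433
[-0.51431958 -0.9482596  -0.16649358]
```

{"api": "send_rows", "payload": {"motion": [[[0,-0.2,0.05],[0,0,0],-1],[[0,-0.4,0.1],[0,0,0],-1],[[0,-0.6,0.1],[0,0,0],-1],[[0,-0.8,0.1],[0,0,0],-1],[[0,-1,0.1],[0,0,0],-1]]}}

```text
clock: 22.15
eef_pos: [0.5497, -0.26, 0.2167]
ee_rot: [-0.413, 0.574, -0.573, 0.413]
wrist_force: [-0.9, 1.1, -8.1]
gripper_width: 0.0144
```

```bash
python3 - <<'E'
from ang import *
st();print(env.get_obs()['moment'])
S=cam("scene");im=save("scene","pics/sc7.png")[1].max(2)
m=(im[155:187,125:155]<50).astype(np.uint8);n,l,s,c=cv2.connectedComponentsWithStats(m);i=1+s[1:,4].argmax();print(s[i],ang(S,c[i]+[125,155]))
E
```

```text
mill [ 6.000e-01 -2.000e-01  2.167e+02] F_mill [-1.21  0.73 -8.14] t 22.15 w 0.014406862722717665
[-0.00713227 -0.11580013 -0.14009725]
[13 14  7 16 71] (array([ -7.1, -90. , 243. ]), 0.216)
```

Drag of 6–8 N held through the 12–45 mm band, lever at about 0.22 rad. Drawing on slowly, then out.

{"api": "send_rows", "payload": {"motion": [[[0,-0.3,0],[0,0,0],-1],[[0,-0.6,0],[0,0,0],-1],[[0,-0.9,0],[0,0,0],-1],[[0,-1.2,0],[0,0,0],-1]]}}

```text
clock: 22.7
eef_pos: [0.5501, -0.2603, 0.2298]
ee_rot: [0.413, -0.573, 0.574, -0.413]
wrist_force: [-4.3, 1.2, -3.7]
gripper_width: 0.0146
```

{"api": "send_rows", "payload": {"motion": [[[0,-1,0],[0,0,0],-1],[[0,-3,0],[0,0,0],-1],[[0,-6,0],[0,0,0],-1],[[0,-9,0],[0,0,0],-1],[[0,-11.2,0],[0,0,0],-1],[[0,-11.2,0],[0,0,0],-1],[[0,-11.2,0],[0,0,0],-1]]}}

```text
clock: 23.58
eef_pos: [0.5502, -0.2603, 0.3405]
ee_rot: [0.413, -0.574, 0.574, -0.413]
wrist_force: [-0.2, 0.1, -3.0]
gripper_width: 0.0141
```

```bash
python3 - <<'E'
from ang import *
st()
S=cam("scene");im=save("scene","pics/sc8.png")[1].max(2)
m=(im[155:187,125:155]<50).astype(np.uint8);n,l,s,c=cv2.connectedComponentsWithStats(m);i=1+s[1:,4].argmax();print(s[i],ang(S,c[i]+[125,155]))
go(here(),((.558,.2136,.34),19.7))
E
```

```text
mill [ 1.100e+00 -3.000e-01  3.405e+02] F_mill [-0.25  0.06 -2.98] t 23.575 w 0.014113788648328095
[13 14  7 16 70] (array([ -7.3, -90. , 243. ]), 0.215)
cm [-4.520e+01  2.000e-02 -1.424e+01] deg [ 3.000e-02 -3.815e+01 -2.000e-02]
```

{"api": "send_rows", "payload": {"motion": [[[-5,0,-1.6],[0,-4.2,0],-1],[[-11,0,-3.5],[0,-9.3,0],-1],[[-17,0,-5.4],[0,-14.4,0],-1],[[-23,0,-7.2],[0,-19.4,0],-1],[[-29,0,-9.1],[0,-24.5,0],-1],[[-35,0,-11],[0,-29.6,0],-1],[[-41,0,-12.9],[0,-34.6,0],-1],[[-45.2,0,-14.2],[0,-38.1,0],-1]]}}

```text
clock: 24.62
eef_pos: [0.5579, 0.216, 0.3398]
ee_rot: [0.579, -0.407, 0.406, -0.578]
wrist_force: [0.5, -0.2, -2.4]
gripper_width: 0.0141
```

{"api": "send_rows", "payload": {"motion": [[[0,0,0],[0,0,0],-1],[[0,0,0],[0,0,0],-1],[[0,0,0],[0,0,0],-1],[[0,0,0],[0,0,0],-1]]}}

```text
clock: 25.12
eef_pos: [0.5586, 0.2124, 0.3409]
ee_rot: [-0.578, 0.408, -0.408, 0.578]
wrist_force: [-0.3, 0.5, -2.2]
gripper_width: 0.0144
```

```bash
python3 - <<'E'
from h import *
o=env.get_obs();print(o["eef_pos"],o["wrist_force"],o["clock"])
go(here(),((.558,.2136,.20),19.7),((.558,.2136,.1295),19.7))
E
```

```text
[0.55863796 0.21237183 0.34086951] [-0.26231545  0.49069641 -2.19158523] 25.125
cm [-0.14 14.09 -0.02] deg [-0.01 -0.16  0.  ]
cm [-1.400e-01  2.114e+01 -2.000e-02] deg [-0.01 -0.16  0.  ]
```

{"api": "send_rows", "payload": {"motion": [[[-0.1,3,0],[0,0,0],-1],[[-0.1,7,0],[0,0,0],-1],[[-0.1,11,0],[0,0,0],-1],[[-0.1,14.5,0],[0,0,0],-1],[[-0.1,17,0],[0,0,0],-1],[[-0.1,19,0],[0,0,0],-1],[[-0.1,20.3,0],[0,0,0],-1],[[-0.1,20.6,0],[0,0,0],-1]]}}

```text
clock: 26.12
eef_pos: [0.558, 0.2139, 0.1343]
ee_rot: [0.578, -0.408, 0.407, -0.578]
wrist_force: [-1.0, -0.0, -2.8]
gripper_width: 0.0144
```

{"api": "send_rows", "payload": {"motion": [[[0,0.1,0],[0,0,0],-1],[[0,0.3,0],[0,0,0],-1],[[0,0.5,0],[0,0,0],-1],[[0,0.5,0],[0,0,0],-1]]}}

```text
clock: 26.62
eef_pos: [0.5581, 0.2144, 0.1298]
ee_rot: [0.578, -0.407, 0.407, -0.578]
wrist_force: [-0.2, -0.0, -2.4]
gripper_width: 0.0142
```

{"api": "send_rows", "payload": {"motion": [[[0,0.1,0],[0,0,0],-1],[[0,0.15,0],[0,0,0],-1],[[0,0.15,0],[0,0,0],-1]]}}

```text
clock: 27.0
eef_pos: [0.5582, 0.2145, 0.1289]
ee_rot: [-0.578, 0.407, -0.408, 0.578]
wrist_force: [-2.3, -0.7, 5.7]
gripper_width: 0.0138
```

```bash
python3 -c "
from h import *
o=env.get_obs();print(o['eef_pos'],o['wrist_force'])"
```

```text
[0.55824361 0.21445138 0.12893875] [-2.31927575 -0.72446499  5.72606325]
```

Contact (+5.7 N at z .129), resting on the rails. Releasing and rising.

{"api": "send_rows", "payload": {"motion": [[[0,-0.05,0],[0,0,0],-0.4],[[0,-0.1,0],[0,0,0],0],[[0,-0.1,0],[0,0,0],0],[[0,-1,0],[0,0,0],0],[[0,-4,0],[0,0,0],0],[[0,-9,0],[0,0,0],0],[[0,-15,0],[0,0,0],0],[[0,-21,0],[0,0,0],0]]}}

```text
clock: 28.0
eef_pos: [0.5577, 0.2143, 0.3409]
ee_rot: [-0.578, 0.407, -0.408, 0.578]
wrist_force: [1.2, 0.3, -0.2]
gripper_width: 0.0428
```

{"api": "send_rows", "payload": {"motion": [[[2,-6,0],[0,0,0],0],[[2.8,-6,-0.7],[0,0,0],0],[[2.8,-6,-0.7],[0,0,0],0],[[2.8,-6,-0.7],[0,0,0],0]]}}

```text
clock: 28.5
eef_pos: [0.5606, 0.1858, 0.397]
ee_rot: [0.579, -0.408, 0.407, -0.577]
wrist_force: [-1.1, 0.0, -1.6]
gripper_width: 0.0427
```

```bash
python3 - <<'E'
from ang import *
import pickle
c0=pickle.load(open("rack.pkl","rb"));c,im=save("wrist","pics/rack2.png"); print(here()[0],env.get_obs()["clock"],env.get_obs()["wrist_force"])
a=cv2.imread("pics/rack.png").max(2);b=im.max(2)
def bars(g,c):
    out=[]
    for v in(100,120,140):
        m=np.where(g[v,185:330]<75)[0]+185
        for s in np.split(m,np.where(np.diff(m)>1)[0]+1):
            if len(s)>6: out.append((v,s[0],s[-1],np.round(onz(c,((s[0]+s[-1])/2,v),.14)[:2],4)))
    return out
for q in bars(a,c0):print("before",q)
for q in bars(b,c):print("after",q)
# ends of the middle bar: column profile
for n,g,cc in(("b",a,c0),("a",b,c)):
    u=260; col=g[70:100,u].astype(int);print(n,70+np.argmin(np.diff(col)),np.round(onz(cc,(u,70.5+np.argmin(np.diff(col))),.14),4))
S=cam("scene");s1=save("scene","pics/sc9.png")[1];t=save("top","pics/t9.png")[1]
g=s1.max(2);m=(g[155:187,125:155]<50).astype(np.uint8);n,l,s,cc=cv2.connectedComponentsWithStats(m);i=1+s[1:,4].argmax();print("lever",ang(S,cc[i]+[125,155]))
d=np.abs(s1.astype(int)-cv2.imread("pics/scene0.png")).max(2); 
for n,(x,y,w,h) in dict(hopper=(370,200,55,50),jar=(88,205,32,36),dish=(228,195,26,22),rack=(280,190,72,70),green=(292,165,30,20)).items(): print(n,(d[y:y+h,x:x+w]>40).sum())
E
```

```text
[0.56058805 0.1859457  0.39705125] 28.55 [-0.10497197 -0.01294035  0.35443954]
before (100, np.int64(196), np.int64(215), array([0.4835, 0.2291]))
before (100, np.int64(254), np.int64(266), array([0.5435, 0.2495]))
before (100, np.int64(310), np.int64(320), array([0.604 , 0.2701]))
before (120, np.int64(197), np.int64(220), array([0.4932, 0.2083]))
before (120, np.int64(253), np.int64(266), array([0.5503, 0.2278]))
before (120, np.int64(301), np.int64(320), array([0.6075, 0.2472]))
before (140, np.int64(198), np.int64(221), array([0.501, 0.186]))
before (140, np.int64(254), np.int64(267), array([0.5592, 0.2058]))
before (140, np.int64(308), np.int64(320), array([0.6202, 0.2266]))
after (100, np.int64(196), np.int64(215), array([0.4833, 0.23  ]))
after (100, np.int64(256), np.int64(269), array([0.5452, 0.2521]))
after (100, np.int64(310), np.int64(321), array([0.6027, 0.2727]))
after (120, np.int64(197), np.int64(220), array([0.4932, 0.2095]))
after (120, np.int64(256), np.int64(269), array([0.5529, 0.2309]))
after (120, np.int64(309), np.int64(320), array([0.6103, 0.2514]))
after (140, np.int64(197), np.int64(220), array([0.5002, 0.1871]))
after (140, np.int64(256), np.int64(269), array([0.5609, 0.2089]))
after (140, np.int64(307), np.int64(320), array([0.6182, 0.2294]))
b 74 [0.5344 0.2759 0.14  ]
a 73 [0.5327 0.2782 0.14  ]
lever (array([ -6.8, -90. , 243.5]), 0.217)
hopper 0
jar 30
dish 369
rack 954
green 235
```

```bash
python3 -c "
from rig import env
print(env.sign_off())"
```

```text
the job is handed in; nothing more can be done
None
```

I set the crusher's gap with the middle blade, hung the blade back in its own notch and handed the job in at about 28.6 s. No verdict was reported.

**What I did**
- **Seating:** I took the middle of the three grey blades (not the green one) and lowered it between the rolls. The frames took its weight at the height I expected for the crossbar resting on both.
- **Nipping:** I pushed the lever until the force on it rose from about 2 N to about 5.8 N. I took that as the rolls nipping the blade.
- **Drawing up:** I drew the blade slowly straight up and felt about 6–8 N of drag beyond its weight. It had not come loose, so I didn't need to close further.

**Last checks**
- **Lever:** it read about 0.22 rad in the scene camera, steady after the draw and inside the 0.13–0.275 range. Just after the push it had read 0.233.
- **Middle blade:** it hangs about 3 mm from where it started, judged from the wrist pictures.
- **Thin and thick blades:** most before/after readings agree within about 3 mm. One thin-blade row differed by 5 mm, because its starting reading was smeared by a shadow.

**Checks that disagreed or stayed open**
- The lever angle is only good to a few hundredths of a radian; rough wrist-camera readings ranged from 0.19 to 0.29.
- I couldn't measure the roll's contact force directly, only the drag and the push.
- On my first approach to the lever a knuckle touched the top of its handle with about 5 N. I backed off and went in higher.
- The hopper's part of the scene picture was unchanged. The jar and dish areas did change, most likely from the arm's shadow, but I didn't confirm that. The arm never worked near either of them.

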